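Check the socket jig's hand lever stops short of its bar

TASK

With the outside of the fingers, press the hand lever of the socket test jig in towards its fixed brass bar until it comes up against its own stop, short of the bar, and keep it there for about a second. Then let it come all the way back out under control, without letting it snap back, and move clear. Do not grasp anything or touch the bar, do not strain the lever against its stop, and leave the other things on the bench where they are.

Things in the scene. Friction and masses are not known exactly. Their poses are not given: they have to be found in the camera images.
- jig: Socket test jig, fixed. Base plate 130 (x) x 320 (y) x 12 mm, y -150 to 170; origin on the bench under it. Tower 75 x 60 mm at x 22, y 132 mm, with upright brass bayonet socket, 167 mm high in all. Pivot block before it, y 58 to 108 mm, 111 high. Lever and bar run from there to -y, lever on the bar's -x side (towards the robot), pressed to +x. All is open above them for y below 50 mm.
- bar: Fixed horizontal brass bar, diameter 22 mm, of the jig; same frame as the jig (origin on the bench). Its axis is at x 35, height 85 mm, from y 105 to -130 mm in that frame; a post of 16 mm diameter carries its free end at y -117 mm. Must not be touched.
- lever (a joint): Angle of the hand lever on its upright pivot: 0 = fully out (rest), 0.36 rad = against its stop, parallel to the bar and 10 mm short of it; pressing turns it counterclockwise from above. A spring drives it out: at the press point about 3 N at rest, 8 N at the stop; let go, it snaps back. Straight aluminium blade 10 mm thick, 22 high (74 to 96 above the bench), 200 long from the pivot, rounded end.
- lever_press (a point): Where to press: middle of the lever's outer face (away from the bar), 150 mm along the blade from the pivot, 50 mm from the free end, 85 mm above the bench; moves with the lever. Its x axis is square to that face and points the way to press, towards the bar; y points along the blade to the pivot; z up. The pivot axis lies 5 mm in (+x) and 150 mm along +y of this point.
- lamp_holder: Loose brown twist-fit holder, 64 mm across the foot, with a small glass lamp in it, 103 mm high in all; stands near the jig on the pivot side. Origin under its centre. Leave alone.
- bracket: Loose L-shaped steel chassis bracket, 60 x 90 mm, 49 mm high, near the bar's free end. Origin under its centre. Leave alone.
- screwdriver: Loose screwdriver, 160 mm long, lying on the bench (under 35 mm high) in front of the lever. Leave alone.
- radio_housing: Loose tan plastic radio housing, 100 x 240 x 150 mm high, on the left. Origin under its centre. Leave alone.
- dial_plate: Loose gold anodized disc, 110 mm diameter, 4 mm thick, flat on the bench on the right. Origin under its centre. Leave alone.
- flux_jar: Loose amber glass jar, 48 mm diameter, 60 mm high, on the right. Origin under its centre. Leave alone.

How it is judged:
By the outcome, as a careful person would: the job done as asked, in the order asked, and still so for the second after the job is handed in, with the robot touching nothing.
It also fails if it takes over 45 s, if anything falls off the work surface, if the arm or the gripper's body presses on something with over 40 N, if the wrist force passes 120 N, or if a joint passes its speed limit or range.

ROBOT

A 6-joint arm with a two-finger parallel gripper is mounted at the origin on the work surface. World frame = base frame: x ahead of the robot, y to its left, z up, the work surface at z = 0. Lengths are in m, angles in rad, forces in N, time in s.
With the tool pointing down it reaches from about 0.35 to 0.775 m from the base axis. Payload 5.5 kg.
Tool frame: the origin (TCP) lies midway between the tips of the shut fingers; the grasp point (between the pads) lies 19 mm behind it; x points along the fingers, y is the direction in which the jaws open and shut, and the axes are right-handed (so a half turn about x gives the same grasp; the last joint's range is limited). The gripper opens to 85 mm and grips with 20 to 120 N. Pads are 22 mm wide; open, the fingers measure 114 mm over their backs; the gripper's body (76 mm by 85 mm) begins 54 mm behind the grasp point. The pads swing forward as they close: fully open they stand 13 mm farther back than shut.
Start: joints at [-1.369, 0.313, 0.046, 1.304, 0, 1.431], TCP at [0.193, -0.542, 0.231] pointing down, gripper open.
Joint ranges: [-2.76, 2.76], [-0.86, 1.69], [-1.03, 1.26], [-2.2, 2.34], [-1.47, 1.5], [-3.14, 3.14]. Speed limits (rad/s): [2.57, 2.57, 3.14, 3.14, 3.14, 3.14].

INTERFACE

Orientations are given as a unit quaternion [w, x, y, z].
In Python, from workcell import env, optics, order, models gives the robot as it stands. The module is installed in compiled form; this text tells all that it offers.
- The arm moves only by the tool servo_tool, never from a script. Its argument "moves" is a list of rows, each a list of 5 numbers: the shift along the tool's x, y, z in cm, then the turn about the tool's x in rad, then the closure, from -1 (fully open) to 1 (shut). A call has exactly 10 rows; each row shifts and turns the commanded pose from where the row before left it, along the tool's axes as they then stand; what a row does not reach is not made up. A row lasts 1/8 s, in which the tool goes at most 62.5 mm and 10.7 degrees, less where a joint would pass 70% of its speed; a pose out of reach is approached as far as the arm can. A call is refused whole if a number of a shift passes 6.25 or a number of a turn 0.188, either way. A call with a gripper value outside its range is refused whole. The fingers move at their own pace and stop on an object; "grip_force" is the grip in N (left out, the last holds). Time passes only in rows, so rows that do not move let the fingers close, or fill a call up. It gives the time, the measured TCP pose, the force and the opening at its end, in the units of the state.
- env.get_state(): the state, without advancing time (a new reading comes with each control period).
- optics.read_camera(name): name is "scene" or "side" or "wrist"; returns a dict with "pixels" (480x640x3 uint8, blue, green, red), "vertical_fov" (degrees; the focal length in pixels is half the picture's height over the tangent of half this angle, whatever the lens; pixels are square), "cx", "cy" (the principal point, pixels), "k1" (the pictures are not rectified: a ray, as slopes to the right and down, at radius r is drawn at 1 + k1 r^2 times it, then the intrinsics apply), "extrinsics" (4x4, takes a point from world to camera coordinates). Camera axes: x right, y up, looking along -z (the intrinsics and any distortion apply to the point x, -y, -z); pixel columns grow to the right and rows downward; lengths in m; the calibration is good to about 2 mm. A picture is of the moment at which its call begins. There is no depth.
- order.hand_in(): hands the job in, once; it reports no verdict.
Trained networks look in a picture, given as the dict that the camera call returned (one of the last four; its "shot" number tells which), for a name from the list of things; names that differ only in an ending like _2 or _b are one class to them, and where a whole thing is asked for, a point or a joint stands for the part that bears it (a point fixed in the world has none). Each returns a list of dicts, best first, with "conf" (0 to 1); they miss things now and then, are a little off and sometimes report something else, mostly with a low value. They report only what shows in the picture. A call takes as long as a camera call.
- models.outline_of(name, picture): "pixels" (480x640 bool, what is visible of it) and "location" ([column, row] in pixels, amid what is visible of it).
- models.pinpoint(name, picture): "location" ([column, row] in pixels: a listed point, or the origin of a listed thing).
The state is a dict: "clock": time; "joint_pos": joint angles; "qvel": joint speeds; "tau": joint torques, N m; "tcp_pos": TCP position; "orientation": TCP orientation; "wrist_force": force on the tool from outside, world axes, zero at the start; "ft_torque": the same for the moment, N m; "finger_gap": finger opening in m.
Only numpy, scipy, OpenCV 4.12 (cv2) and the standard library are available. Lean on these libraries where they do the work, as an engineer would, in place of code of your own. Each camera call takes 0.05 s, during which the arm holds its last target.

## Working session

There is one attempt and no reset: what is moved stays moved. The work goes in short steps, Python scripts to look and compute and a tool call to move; the robot and the scene stay as the last step left them, time stands still between calls to the robot, and variables do not carry over. Pictures are saved under pics/ and viewed, and the job is handed in when it is done.

Besides the shell and the picture viewer there is one more tool, called after "Call:" as name(argument=value, ...) on one line, values as JSON. servo_tool: Moves the arm, as the interface text tells. Its arguments: {"type":"object","properties":{"moves":{"type":"array"},"grip_force":{"type":"number"}},"required":["moves"]}

```bash
mkdir -p pics; cat > h.py <<'E'
from workcell import env, optics, order, models
import numpy as np, cv2
def K(p):
    f=240/np.tan(np.radians(p["vertical_fov"]/2)); return f,p["cx"],p["cy"],p["k1"]
def ray(p,uv):
    f,cx,cy,k=K(p); d=np.array([(uv[0]-cx)/f,(uv[1]-cy)/f]); s=d.copy()
    for _ in range(20): s=d/(1+k*(s@s))
    E=np.array(p["extrinsics"]); R=E[:3,:3];t=E[:3,3]
    v=R.T@np.array([s[0],-s[1],-1]); return -R.T@t, v/np.linalg.norm(v)
def atz(p,uv,z):
    o,v=ray(p,uv); return o+v*(z-o[2])/v[2]
def proj(p,X):
    f,cx,cy,k=K(p);E=np.array(p["extrinsics"]);c=E[:3,:3]@np.array(X)+E[:3,3]
    s=np.array([c[0],-c[1]])/-c[2]; s=s*(1+k*(s@s)); return s*f+[cx,cy]
def tri(rs):
    A=0;b=0
    for o,v in rs:
        P=np.eye(3)-np.outer(v,v);A=A+P;b=b+P@o
    return np.linalg.solve(A,b)
E
python3 - <<'E'
from h import *
s=env.get_state();print(s)
for n in ["scene","side","wrist"]:
    p=optics.read_camera(n); cv2.imwrite(f"pics/{n}0.png",p["pixels"])
    print(n,p["vertical_fov"],p["k1"],ray(p,(320,240)))
    for m,z in [("jig",0),("lever_press",.085),("lever",.085),("bar",0),("lamp_holder",0),("bracket",0),("screwdriver",0.01),("radio_housing",0),("dial_plate",0),("flux_jar",0)]:
        for d in models.pinpoint(m,p)[:2]: print(m,round(d["conf"],2),np.round(d["location"],1),atz(p,d["location"],z).round(3))
E
```

```text
{'clock': 0.0, 'joint_pos': array([-1.36859764e+00,  3.13986834e-01,  4.49753809e-02,  1.30360239e+00,
       -1.29180843e-05,  1.43117717e+00]), 'qvel': array([ 1.33632122e-03,  1.38887344e-03, -9.71732866e-04,  6.56348734e-04,
        1.08415028e-03,  3.29335399e-06]), 'tau': array([-4.21226869e-04, -4.80632222e+01,  2.98530775e+01,  1.95603794e-02,
       -2.44538669e-04, -3.25977858e-07]), 'tcp_pos': array([ 0.19261274, -0.54123387,  0.23041512]), 'orientation': array([-0.1196212 , -0.69677969, -0.12090546,  0.69682903]), 'wrist_force': array([-0.0245889 , -0.11752046, -0.25565033]), 'ft_torque': array([-0.01908412, -0.0198706 ,  0.00399577]), 'finger_gap': 0.08563972338140262}
scene 54.316042041940534 -0.025668118451606263 (array([1.32034892, 0.65352193, 0.88492792]), array([-0.60301796, -0.51024949, -0.61320046]))
jig 0.84 [318.  292.5] [0.632 0.06  0.   ]
lever_press 0.7 [308.3 248.4] [ 0.582 -0.014  0.085]Traceback (most recent call last):
  File "<stdin>", line 7, in <module>
ValueError: it knows: bar, bracket, dial_plate, flux_jar, jig, lamp_holder, lever_press, radio_housing, screwdriver
```

```bash
python3 - <<'E'
from h import *
for n in ["scene","side","wrist"]:
    p=optics.read_camera(n); cv2.imwrite(f"pics/{n}0.png",p["pixels"])
    print(n,p["vertical_fov"],p["k1"],ray(p,(320,240)))
    for m,z in [("jig",0),("lever_press",.085),("bar",0),("lamp_holder",0),("bracket",0),("screwdriver",0.01),("radio_housing",0),("dial_plate",0),("flux_jar",0)]:
        for d in models.pinpoint(m,p)[:2]: print(m,round(d["conf"],2),np.round(d["location"],1),atz(p,d["location"],z).round(3))
E
```

```text
scene 54.316042041940534 -0.025668118451606263 (array([1.32034892, 0.65352193, 0.88492792]), array([-0.60301796, -0.51024949, -0.61320046]))
jig 0.83 [318.1 291.6] [0.629 0.058 0.   ]
jig 0.71 [309.3 251.6] [ 0.514 -0.072  0.   ]
lever_press 0.66 [307.6 249.9] [ 0.588 -0.011  0.085]
lever_press 0.37 [229.  186.5] [ 0.497 -0.43   0.085]
bar 0.64 [317.8 290.9] [0.627 0.055 0.   ]
lamp_holder 0.87 [381.5 276.1] [0.471 0.158 0.   ]
bracket 0.93 [245.8 262.2] [ 0.665 -0.186  0.   ]
bracket 0.66 [310.  250.9] [ 0.51  -0.073  0.   ]
screwdriver 0.64 [336.6 253.1] [0.478 0.004 0.01 ]
radio_housing 0.94 [515.8 359.5] [0.519 0.562 0.   ]
dial_plate 0.89 [232.6 189.3] [ 0.414 -0.52   0.   ]
flux_jar 0.61 [176. 214.] [ 0.638 -0.554  0.   ]
side 53.1013714416445 -0.020036023448386554 (array([ 0.39008186, -1.0826929 ,  0.69559672]), array([ 0.12898959,  0.86732759, -0.48073333]))
jig 0.77 [342.2 259.6] [0.623 0.052 0.   ]
lever_press 0.75 [332.8 243.4] [ 0.585 -0.003  0.085]
lamp_holder 0.7 [286.  246.6] [0.472 0.144 0.   ]
lamp_holder 0.18 [332.1 242.9] [0.61 0.15 0.  ]
bracket 0.81 [385.2 312.5] [ 0.68 -0.2   0.  ]
bracket 0.55 [286.  245.9] [0.472 0.148 0.   ]
screwdriver 0.79 [288.2 270. ] [ 0.467 -0.     0.01 ]
radio_housing 0.89 [289.7 191.4] [0.518 0.554 0.   ]
radio_housing 0.25 [281.9 445.2] [ 0.411 -0.538  0.   ]
dial_plate 0.76 [280.8 442.5] [ 0.41  -0.532  0.   ]
flux_jar 0.74 [414.1 440.2] [ 0.638 -0.558  0.   ]
wrist 63.27639190485548 0.02242482597291783 (array([ 0.26208979, -0.51681533,  0.37391437]), array([-0.26350474, -0.10875104, -0.95850846]))
```

View pics/scene0.png

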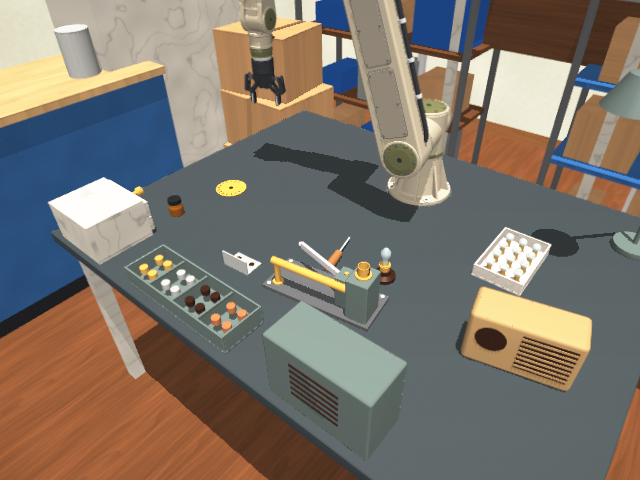

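View pics/side0.png

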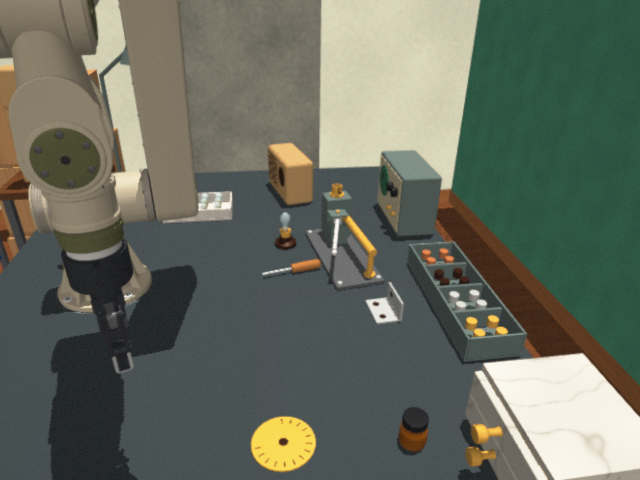

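View pics/wrist0.png

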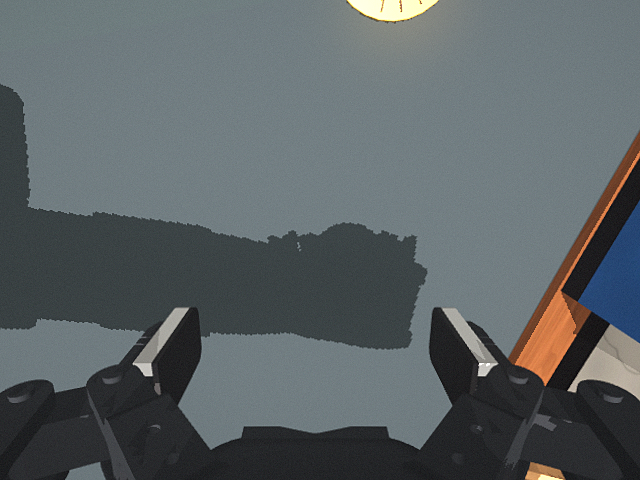

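Scene: jig at about (325,285), lever blade (300,245)–(345,272), the lamp holder at (385,270), the screwdriver at (340,250). The side view agrees. I'll zoom in on the jig for its pose.

```bash
python3 - <<'E'
from h import *
for n,(x,y,w,h) in [("scene",(230,225,180,110)),("side",(250,175,150,120))]:
    p=optics.read_camera(n); c=p["pixels"][y:y+h,x:x+w]
    k=800//w if 600//h>800//w else 600//h
    cv2.imwrite(f"pics/{n}1.png",cv2.resize(c,None,fx=k,fy=k,interpolation=cv2.INTER_CUBIC));print(n,k)
E
```

```text
scene 4
side 5
```

View pics/scene1.png

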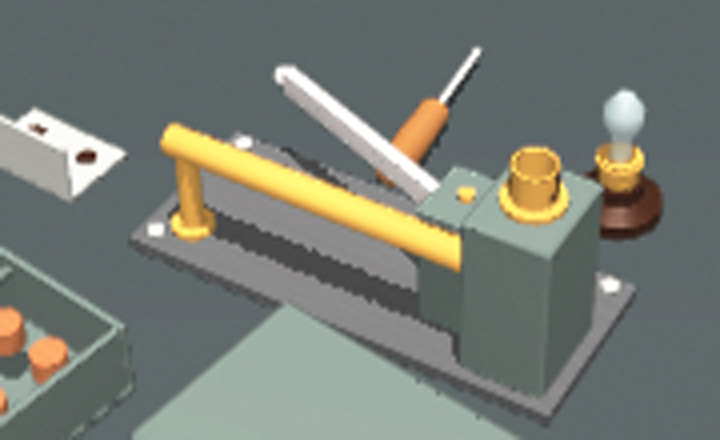

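View pics/side1.png

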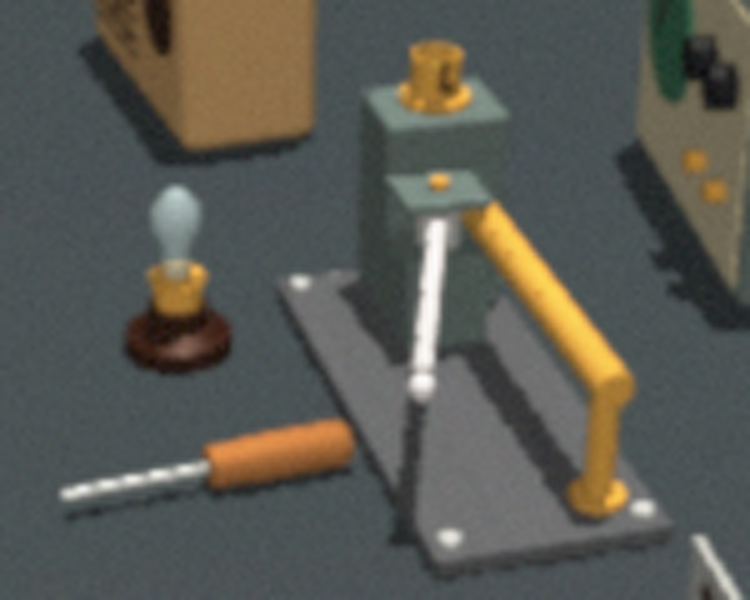

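```bash
cat > fit.py <<'E'
from h import *
from scipy.optimize import least_squares
pc={n:optics.read_camera(n) for n in("scene","side")}
S=lambda x,y:(230+x/4-.4,225+y/4-.4); D=lambda x,y:(250+x/5-.4,175+y/5-.4)
ob=[("scene",S(131,237),(65,-150,12)),("scene",S(634,288),(-65,170,12)),("scene",S(548,412),(65,170,12)),("scene",S(172,138),(35,-130,85)),
("side",D(437,558),(-65,-150,12)),("side",D(668,522),(65,-150,12)),("side",D(278,283),(-65,170,12)),("side",D(617,385),(35,-130,85))]
def W(q,P):
    P=np.array(P)/1000;c,s=np.cos(q[2]),np.sin(q[2]);return np.array([q[0]+c*P[0]-s*P[1],q[1]+s*P[0]+c*P[1],P[2]])
r=lambda q:np.concatenate([proj(pc[n],W(q,P))-uv for n,uv,P in ob])
q=least_squares(r,[.62,.05,0],loss="soft_l1").x
print(q,r(q).reshape(-1,2).round(1))
# lever: pivot y and theta
tip=[("scene",S(287,75)),("side",D(422,383))]
T=tri([ray(pc[n],u) for n,u in tip]);print("tip",T)
def lv(py,th,d,off=0,z=85): # off + toward bar
    return (9-np.sin(0.36-th)*d+np.cos(.36-th)*off, py-np.cos(.36-th)*d-np.sin(.36-th)*off,z)
r2=lambda a:np.concatenate([proj(pc[n],W(q,lv(a[0],a[1],198)))-u for n,u in tip])
a=least_squares(r2,[80,0.]).x;print(a,r2(a))
pp=[]
for n in pc:
    l=models.pinpoint("lever_press",pc[n])[0]["location"];pp.append(ray(pc[n],l))
    for py in(75,80,85):print(n,l,py,proj(pc[n],W(q,lv(py,0,150,-5))))
print("press tri",tri(pp),"model",W(q,lv(a[0],0,150,-5)),W(q,lv(80,0,150,-5)))
np.save("q.npy",q)
E
python3 fit.py
```

```text
[0.62421762 0.06374776 0.14109807] [[-0.8 -0.3]
 [ 0.8 -0.6]
 [-0.1  0.9]
 [-0.8  0.2]
 [-0.5 -0.1]
 [ 1.  -0.2]
 [-0.6 -1.7]
 [-0.6  0.6]]
tip [ 0.5796546  -0.04276761  0.08550428]
[8.67416478e+01 9.22215488e-03] [-0.50393186  0.50280403 -0.54869411 -0.16455884]
scene [310.3, 250.1] 75 [309.69755693 249.99115264]
scene [310.3, 250.1] 80 [311.25620404 250.57231627]
scene [310.3, 250.1] 85 [312.81991094 251.15535926]
side [332.0, 244.4] 75 [333.18899205 243.91214369]
side [332.0, 244.4] 80 [332.61451954 243.0104128 ]
side [332.0, 244.4] 85 [332.04384661 242.11464965]
press tri [ 0.58243186 -0.00582879  0.08333467] model [0.5834753  0.00555837 0.085     ] [ 0.58442338 -0.00111628  0.085     ]
```

Call:
servo_tool(moves=[[0, 0, 0, -0.185, 1], [0, 0, 0, -0.185, 1], [0, 0, 0, -0.185, 1], [0, 0, 0, -0.185, 1], [0, 0, 0, -0.185, 1], [0, 0, 0, -0.185, 1], [0, 0, 0, -0.185, 1], [0, 0, 0, -0.185, 1], [0, 0, 0, -0.185, 1], [0, 0, 0, -0.185, 1]], grip_force=20)

```text
clock: 3.2
tcp_pos: [0.1927, -0.5418, 0.2313]
orientation: [0.63, 0.321, 0.63, -0.321]
wrist_force: [-0.1, 0.8, -0.9]
finger_gap: 0.0003
```

```bash
cat >> h.py <<'E'
from scipy.spatial.transform import Rotation as Ro
def Rt(s):
    w,x,y,z=s["orientation"]; return Ro.from_quat([x,y,z,w]).as_matrix()
PY=83
def W(q,P):
    P=np.array(P)/1000;c,s=np.cos(q[2]),np.sin(q[2]);return np.array([q[0]+c*P[0]-s*P[1],q[1]+s*P[0]+c*P[1],P[2]])
def lv(th,d,off=0,z=85):
    return (9-np.sin(0.36-th)*d+np.cos(.36-th)*off, PY-np.cos(.36-th)*d-np.sin(.36-th)*off,z)
def target(th,gap,half=11,z=66,d=150):
    q=np.load("q.npy"); return W(q,lv(th,d,-5-half-gap,z))
E
python3 - <<'E'
from h import *
s=env.get_state();R=Rt(s);yaw=np.arctan2(R[1,2],R[0,2]);print(s["joint_pos"],R.round(3),yaw,"turn",-((-.219)-yaw))
for th in (0,.09,.18,.27,.36): print(th,target(th,0))
t=target(0,.040*1000);print(t,"world d",t-s["tcp_pos"])
for y in(-.219,):
  Rn=np.c_[[0,0,-1],[np.sin(y)*-1*-1,0,0],[np.cos(y),np.sin(y),0]];Rn[:,1]=np.cross(Rn[:,2],Rn[:,0]);print(Rn.round(3),(Rn.T@(t-s["tcp_pos"])*100).round(2))
E
```

```text
[-1.36863682e+00  3.13246316e-01  4.61369145e-02  1.30357903e+00
 -3.26071767e-05 -4.24918722e-01] [[-0.     0.81   0.587]
 [-0.     0.587 -0.81 ]
 [-1.    -0.     0.   ]] -0.9437181006011779 turn -0.7247181006011779
0 [0.57326399 0.00424264 0.066     ]
0.09 [5.86306811e-01 4.89770067e-04 6.60000000e-02]
0.18 [ 0.59963415 -0.00207565  0.066     ]
0.27 [ 0.61313812 -0.00343284  0.066     ]
0.36 [ 0.62670942 -0.00357082  0.066     ]
[0.53421853 0.01292896 0.066     ] world d [ 0.34151485  0.55474703 -0.16531193]
[[ 0.     0.217  0.976]
 [ 0.     0.976 -0.217]
 [-1.     0.     0.   ]] [16.53 61.57 21.28]
```

Call:
servo_tool(moves=[[0, 0, 0, -0.181, 1], [0, 0, 0, -0.181, 1], [0, 0, 0, -0.181, 1], [0, 0, 0, -0.181, 1], [0, 2, 0.7, 0, 1], [0, 4, 1.4, 0, 1], [0, 5, 1.7, 0, 1], [0, 5, 1.7, 0, 1], [0, 5, 1.7, 0, 1], [0, 5, 1.7, 0, 1]])

```text
clock: 4.45
tcp_pos: [0.3383, -0.3057, 0.2315]
orientation: [0.703, 0.081, 0.702, -0.081]
wrist_force: [1.0, -0.2, 0.3]
finger_gap: 0.0001
```

Call:
servo_tool(moves=[[0, 5, 1.7, 0, 1], [0, 5, 1.7, 0, 1], [0, 5, 1.7, 0, 1], [0, 5, 1.7, 0, 1], [0, 5, 1.7, 0, 1], [0, 5, 1.7, 0, 1], [0, 4, 1.4, 0, 1], [0, 1.5, 0.7, 0, 1], [0, 0, 0, 0, 1], [0, 0, 0, 0, 1]])

```text
clock: 5.7
tcp_pos: [0.5362, 0.0094, 0.2313]
orientation: [0.702, 0.08, 0.703, -0.08]
wrist_force: [-0.5, 0.1, 0.6]
finger_gap: -0.0001
```

```bash
python3 - <<'E'
from h import *
s=env.get_state();R=Rt(s);yaw=np.arctan2(R[1,2],R[0,2]);print(s["clock"],s["joint_pos"],s["tcp_pos"],yaw,s["wrist_force"])
t=target(0,40);print(t,(R.T@(t-s["tcp_pos"])*100).round(2))
for n in("side","wrist"):
    p=optics.read_camera(n);cv2.imwrite(f"pics/{n}2.png",p["pixels"])
E
```

```text
5.7 [-1.31855893e-01  2.38546658e-01 -5.44806936e-02  1.27839483e+00
 -5.06443650e-04  9.54876269e-02] [0.53624004 0.0094281  0.23126261] -0.22734352331973243 [-0.53661054  0.09458308  0.56331324]
[0.53421853 0.01292896 0.066     ] [16.53  0.3  -0.27]
```

View pics/side2.png

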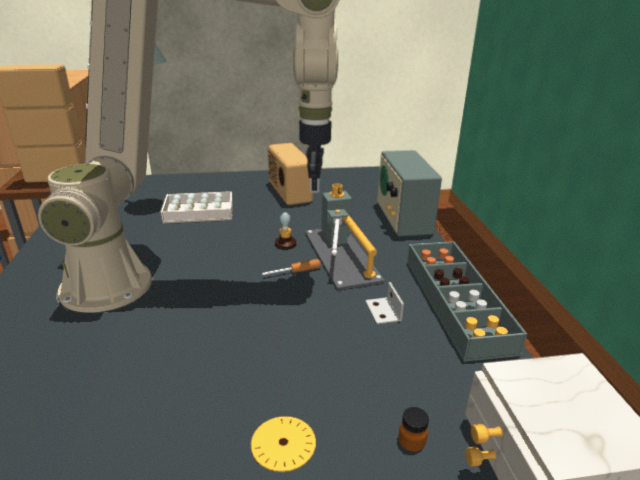

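View pics/wrist2.png

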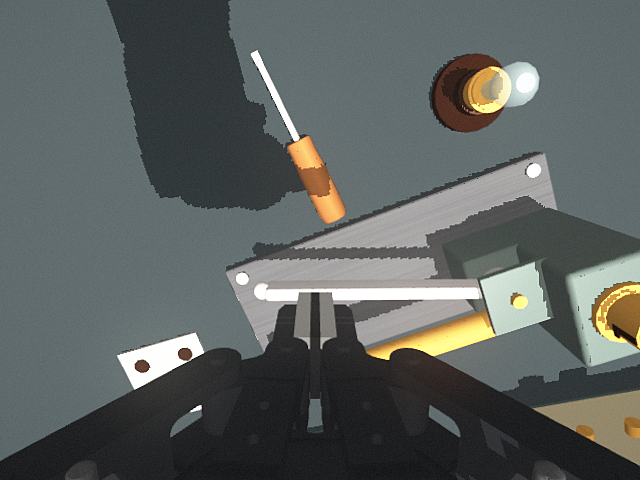

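Wrist view: lever end at (262,291), lever outer (upper) edge at row ~282, pivot screw at (519,301); fingers are above the lever line, lamp and screwdriver clear. Checking the fit with this view.

```bash
python3 - <<'E'
from h import *
p=optics.read_camera("wrist");q=np.load("q.npy")
print("tip",atz(p,(261,292),.096),W(q,lv(0,195)))
print("screw",atz(p,(519,301),.113),W(q,(9,83,111)))
print("outer face", [atz(p,u,.096).round(4) for u in((290,282),(400,281))],[proj(p,W(q,lv(0,d,-5,96))).round(1) for d in(60,150,190)])
for d in models.pinpoint("lever_press",p)[:2]:print(d["conf"],d["location"],atz(p,d["location"],.085),W(q,lv(0,150,-5)))
E
```

```text
tip [ 0.57784552 -0.04271127  0.096     ] [ 0.57911007 -0.04315802  0.085     ]
screw [0.61988105 0.14280753 0.113     ] [0.62145586 0.14718859 0.111     ]
outer face [array([ 0.5748, -0.0188,  0.096 ]), array([0.5929, 0.0636, 0.096 ])] [array([435.9, 286.5]), array([318.9, 287.2]), array([267. , 287.6])]
0.78 [317.4, 283.4] [5.85202962e-01 4.77887430e-04 8.50000000e-02] [0.58400149 0.00185391 0.085     ]
0.22 [296.1, 138.1] [0.47224206 0.01068268 0.085     ] [0.58400149 0.00185391 0.085     ]
```

Call:
servo_tool(moves=[[1, 0.2, -0.2, 0, 1], [2, 0, 0, 0, 1], [2.5, 0, 0, 0, 1], [2.5, 0, 0, 0, 1], [2.5, 0, 0, 0, 1], [2.5, 0, 0, 0, 1], [2, 0, 0, 0, 1], [1, 0, 0, 0, 1], [0.5, 0, 0, 0, 1], [0, 0, 0, 0, 1]])

```text
clock: 7.15
tcp_pos: [0.5357, 0.0125, 0.0664]
orientation: [0.703, 0.08, 0.702, -0.08]
wrist_force: [-0.8, -0.6, 0.3]
finger_gap: -0.0001
```

```bash
python3 - <<'E'
from h import *
s=env.get_state();R=Rt(s);yaw=np.arctan2(R[1,2],R[0,2]);print(s["clock"],s["tcp_pos"],yaw,s["wrist_force"])
for th in(0,.36):
  t=target(th,0);print(t,(R.T@(t-s["tcp_pos"])*100).round(2))
for n in("side","wrist"):
    p=optics.read_camera(n);c=p["pixels"]
    if n=="side":c=cv2.resize(c[150:300,240:400],None,fx=4,fy=4)
    cv2.imwrite(f"pics/{n}3.png",c)
E
```

```text
7.15 [0.53567036 0.01246645 0.06641905] -0.2259082173441132 [-0.82015306 -0.62216495  0.33768951]
[0.57326399 0.00424264 0.066     ] [0.04 0.04 3.85]
[ 0.62670942 -0.00357082  0.066     ] [0.04 0.48 9.23]
```

View pics/side3.png

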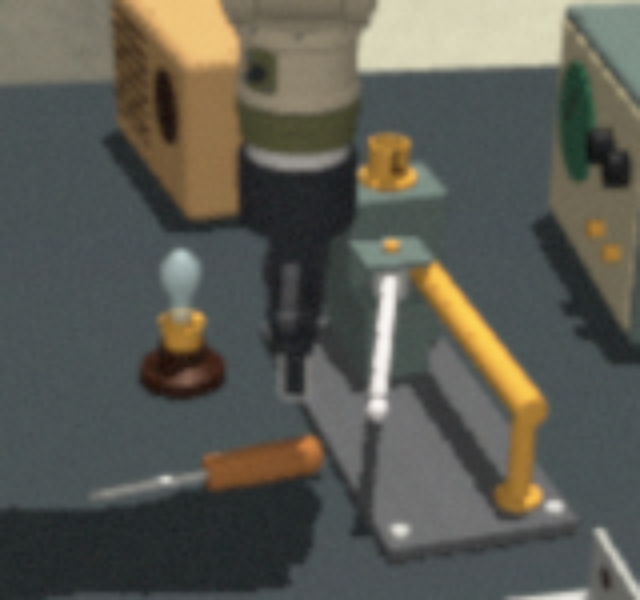

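View pics/wrist3.png

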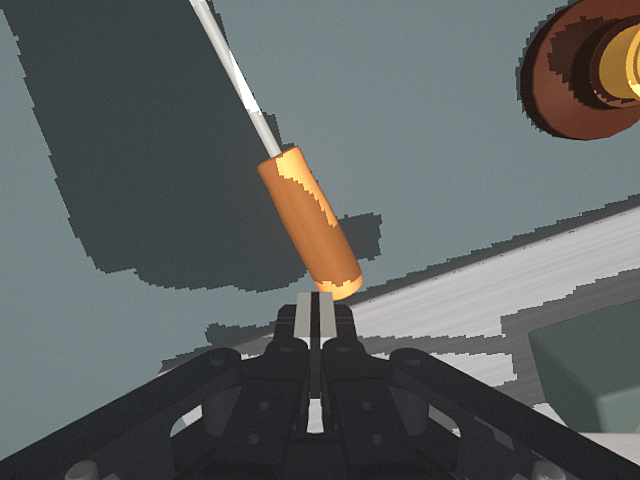

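Call:
servo_tool(moves=[[0, 0, 0.4, 0, 1], [0, 0, 0.5, 0, 1], [0, 0, 0.5, 0, 1], [0, 0, 0.5, 0, 1], [0, 0, 0.4, 0, 1], [0, 0, 0.3, 0, 1], [0, 0, 0.2, 0, 1], [0, 0, 0.2, 0, 1], [0, 0, 0.2, 0, 1], [0, 0, 0.2, 0, 1]])

```text
clock: 8.5
tcp_pos: [0.5688, 0.0049, 0.0663]
orientation: [0.703, 0.08, 0.703, -0.08]
wrist_force: [-0.2, -0.4, 0.4]
finger_gap: -0.0001
```

```bash
cat > st.py <<'E'
from h import *
import sys
s=env.get_state();R=Rt(s);yaw=np.arctan2(R[1,2],R[0,2]);print(s["clock"],s["tcp_pos"],yaw,"F tool",(R.T@s["wrist_force"]).round(2),s["ft_torque"].round(2))
q=np.load("q.npy")
for th in(0,.36):
  t=target(th,0);print(th,t,(R.T@(t-s["tcp_pos"])*100).round(2))
if len(sys.argv)>1:
  p=optics.read_camera("scene");cv2.imwrite(f"pics/sc{sys.argv[1]}.png",cv2.resize(p["pixels"][225:335,230:410],None,fx=4,fy=4))
E
python3 st.py a
```

```text
8.5 [0.56875757 0.00488763 0.06631603] -0.22583486119243878 F tool [-0.36 -0.46 -0.05] [ 0.02 -0.07  0.03]
0 [0.57326399 0.00424264 0.066     ] [0.03 0.04 0.45]
0.36 [ 0.62670942 -0.00357082  0.066     ] [0.03 0.47 5.84]
```

View pics/sca.png

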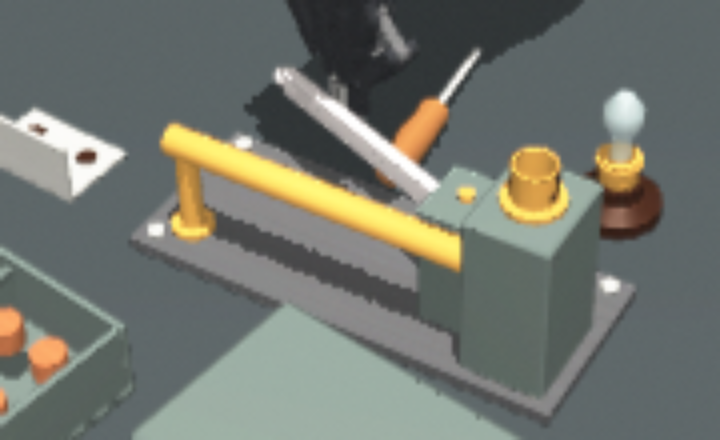

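Call:
servo_tool(moves=[[0, 0, 0.1, 0, 1], [0, 0, 0.1, 0, 1], [0, 0, 0.1, 0, 1], [0, 0, 0.1, 0, 1], [0, 0, 0.1, 0, 1], [0, 0, 0.1, 0, 1], [0, 0, 0.1, 0, 1], [0, 0, 0.1, 0, 1], [0, 0, 0, 0, 1], [0, 0, 0, 0, 1]])

```text
clock: 9.8
tcp_pos: [0.5762, 0.0032, 0.0662]
orientation: [0.702, 0.08, 0.703, -0.08]
wrist_force: [-3.5, 0.1, 1.6]
finger_gap: 0.0001
```

```bash
python3 st.py
```

```text
9.8 [0.57616424 0.00317106 0.06615523] -0.2257941889980283 F tool [-1.61 -0.69 -3.46] [0.1  0.61 0.04]
0 [0.57326399 0.00424264 0.066     ] [ 0.02  0.04 -0.31]
0.36 [ 0.62670942 -0.00357082  0.066     ] [0.01 0.47 5.08]
```

Call:
servo_tool(moves=[[0, -0.02, 0.2, -0.014, 1], [0, -0.03, 0.3, -0.02, 1], [0, -0.03, 0.3, -0.02, 1], [0, -0.03, 0.3, -0.02, 1], [0, -0.03, 0.3, -0.02, 1], [0, -0.03, 0.3, -0.02, 1], [0, -0.03, 0.3, -0.02, 1], [0, -0.03, 0.3, -0.02, 1], [0, -0.03, 0.3, -0.02, 1], [0, -0.03, 0.3, -0.02, 1]])

```text
clock: 11.05
tcp_pos: [0.6041, -0.0031, 0.0661]
orientation: [0.706, 0.011, 0.708, -0.01]
wrist_force: [-5.8, 3.8, 3.3]
finger_gap: -0.0
```

```bash
python3 st.py b
```

```text
11.05 [ 0.60411222 -0.00312867  0.06611665] -0.029911913012021295 F tool [-3.28  3.6  -5.91] [0.68 1.15 0.08]
0 [0.57326399 0.00424264 0.066     ] [ 0.02  0.64 -3.11]
0.36 [ 0.62670942 -0.00357082  0.066     ] [0.01 0.02 2.26]
```

View pics/scb.png

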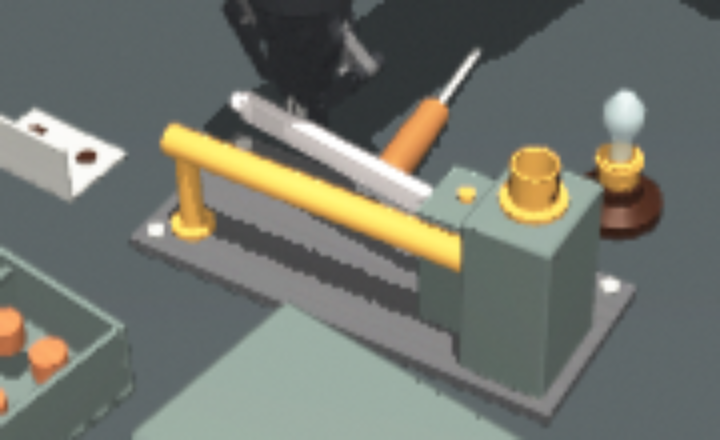

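Call:
servo_tool(moves=[[0, -0.02, 0.3, -0.02, 1], [0, -0.02, 0.3, -0.02, 1], [0, -0.02, 0.3, -0.02, 1], [0, -0.02, 0.2, -0.014, 1], [0, -0.02, 0.2, -0.014, 1], [0, -0.01, 0.15, -0.01, 1], [0, -0.01, 0.15, -0.01, 1], [0, -0.01, 0.1, -0.007, 1], [0, -0.01, 0.1, -0.007, 1], [0, 0, 0, 0, 1]])

```text
clock: 12.35
tcp_pos: [0.6213, -0.0042, 0.0661]
orientation: [0.705, -0.032, 0.707, 0.033]
wrist_force: [-7.5, 2.3, 4.9]
finger_gap: -0.0002
```

```bash
python3 st.py c
```

```text
12.35 [ 0.6213437  -0.0042497   0.06605724] 0.09138229499248288 F tool [-4.91  3.   -7.28] [0.5  1.48 0.08]
0 [0.57326399 0.00424264 0.066     ] [ 0.02  1.28 -4.71]
0.36 [ 0.62670942 -0.00357082  0.066     ] [0.   0.02 0.54]
```

View pics/scc.png

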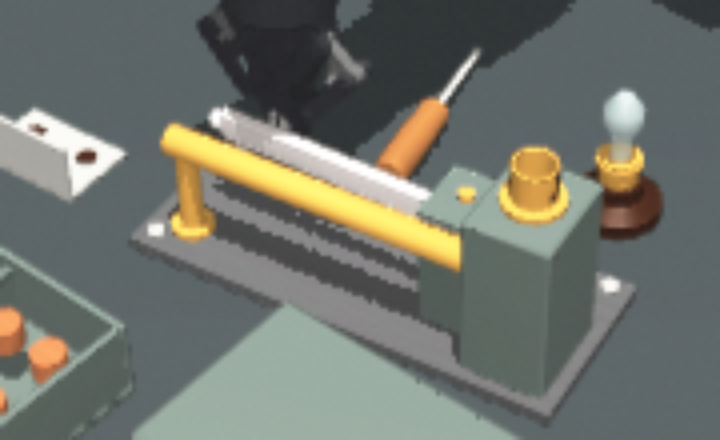

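Call:
servo_tool(moves=[[0, 0, 0.06, -0.004, 1], [0, 0, 0.06, -0.004, 1], [0, 0, 0.06, -0.004, 1], [0, 0, 0.06, -0.004, 1], [0, 0, 0.06, -0.004, 1], [0, 0, 0, 0, 1], [0, 0, 0, 0, 1], [0, 0, 0, 0, 1], [0, 0, 0, 0, 1], [0, 0, 0, 0, 1]])

```text
clock: 13.65
tcp_pos: [0.6242, -0.0042, 0.0661]
orientation: [0.705, -0.039, 0.707, 0.039]
wrist_force: [-8.0, 1.7, 5.0]
finger_gap: -0.0001
```

```bash
python3 st.py
```

```text
13.65 [ 0.62418499 -0.00423897  0.06606087] 0.11105032352605095 F tool [-5.01  2.6  -7.82] [0.37 1.55 0.06]
0 [0.57326399 0.00424264 0.066     ] [ 0.02  1.41 -4.97]
0.36 [ 0.62670942 -0.00357082  0.066     ] [0.01 0.04 0.26]
```

Call:
servo_tool(moves=[[0, 0, 0.05, -0.003, 1], [0, 0, 0.05, -0.003, 1], [0, 0, 0.05, -0.003, 1], [0, 0, 0.05, -0.003, 1], [0, 0, 0, 0, 1], [0, 0, 0, 0, 1], [0, 0, 0, 0, 1], [0, 0, 0, 0, 1], [0, 0, 0, 0, 1], [0, 0, 0, 0, 1]])

```text
clock: 14.9
tcp_pos: [0.6261, -0.0042, 0.0661]
orientation: [0.705, -0.043, 0.707, 0.043]
wrist_force: [-8.4, 1.4, 5.4]
finger_gap: -0.0001
```

```bash
python3 st.py d
```

```text
14.9 [ 0.62609904 -0.00418796  0.06605698] 0.12283701764570981 F tool [-5.37  2.4  -8.14] [0.34 1.57 0.06]
0 [0.57326399 0.00424264 0.066     ] [ 0.02  1.48 -5.14]
0.36 [ 0.62670942 -0.00357082  0.066     ] [0.01 0.05 0.07]
```

View pics/scd.png

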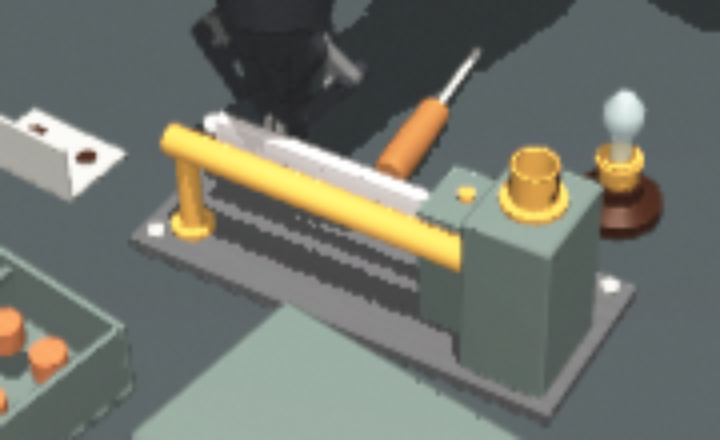

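Call:
servo_tool(moves=[[0, 0, 0.05, -0.003, 1], [0, 0, 0, 0, 1], [0, 0, 0.05, -0.003, 1], [0, 0, 0, 0, 1], [0, 0, 0.05, -0.003, 1], [0, 0, 0, 0, 1], [0, 0, 0, 0, 1], [0, 0, 0, 0, 1], [0, 0, 0, 0, 1], [0, 0, 0, 0, 1]])

```text
clock: 16.2
tcp_pos: [0.627, -0.0042, 0.066]
orientation: [0.704, -0.047, 0.707, 0.046]
wrist_force: [-9.2, -0.0, 6.6]
finger_gap: -0.0003
```

```bash
python3 st.py
```

```text
16.2 [ 0.6269974  -0.00417325  0.06603624] 0.1317356016919897 F tool [-6.56  1.19 -9.2 ] [0.15 1.87 0.03]
0 [0.57326399 0.00424264 0.066     ] [ 0.03  1.54 -5.22]
0.36 [ 0.62670942 -0.00357082  0.066     ] [ 0.    0.06 -0.02]
```

Call:
servo_tool(moves=[[0, 0, 0.05, 0, 1], [0, 0, 0, 0, 1], [0, 0, 0, 0, 1], [0, 0, 0, 0, 1], [0, 0, 0, 0, 1], [0, 0, 0, 0, 1], [0, 0, 0, 0, 1], [0, 0, 0, 0, 1], [0, 0, 0, 0, 1], [0, 0, 0, 0, 1]])

```text
clock: 17.45
tcp_pos: [0.627, -0.0042, 0.066]
orientation: [0.704, -0.047, 0.707, 0.046]
wrist_force: [-11.1, 0.7, 6.3]
finger_gap: 0.0001
```

```bash
python3 st.py e; python3 - <<'E'
from h import *
p=optics.read_camera("wrist");cv2.imwrite("pics/wre.png",p["pixels"])
E
```

```text
17.45 [ 0.62702976 -0.0041706   0.06602281] 0.13167614084146964 F tool [ -6.22   2.14 -10.94] [0.12 2.07 0.11]
0 [0.57326399 0.00424264 0.066     ] [ 0.03  1.54 -5.22]
0.36 [ 0.62670942 -0.00357082  0.066     ] [ 0.    0.06 -0.02]
```

View pics/sce.png

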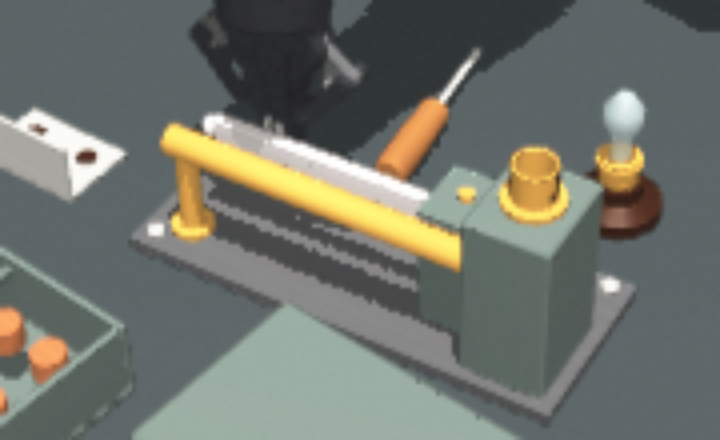

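View pics/wre.png

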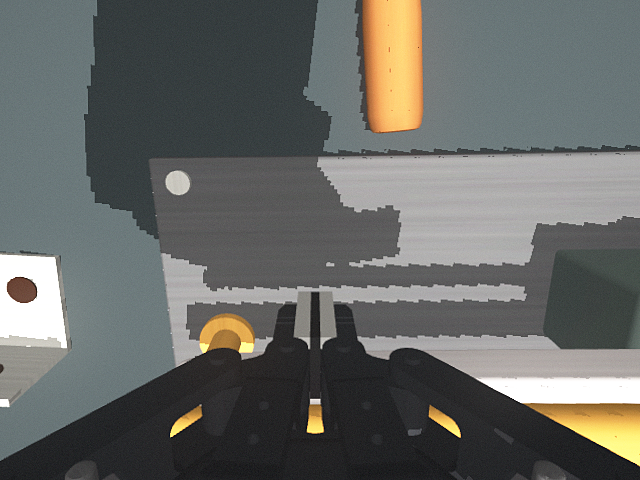

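Call:
servo_tool(moves=[[0, 0, -0.1, 0, 1], [0, 0.01, -0.1, 0.007, 1], [0, 0.02, -0.15, 0.01, 1], [0, 0.02, -0.2, 0.0135, 1], [0, 0.02, -0.2, 0.0135, 1], [0, 0.02, -0.2, 0.0135, 1], [0, 0.02, -0.2, 0.0135, 1], [0, 0.02, -0.2, 0.0135, 1], [0, 0.02, -0.2, 0.0135, 1], [0, 0.02, -0.2, 0.0135, 1]])

```text
clock: 18.8
tcp_pos: [0.611, -0.0038, 0.066]
orientation: [0.706, -0.007, 0.708, 0.007]
wrist_force: [-7.0, 1.4, 3.5]
finger_gap: 0.0001
```

```bash
python3 st.py
```

```text
18.8 [ 0.61099203 -0.00384362  0.06604748] 0.019851614110496164 F tool [-3.5   1.56 -7.01] [0.27 1.25 0.  ]
0 [0.57326399 0.00424264 0.066     ] [ 0.01  0.88 -3.76]
0.36 [ 0.62670942 -0.00357082  0.066     ] [ 0.   -0.    1.57]
```

Call:
servo_tool(moves=[[0, 0.02, -0.2, 0.0135, 1], [0, 0.02, -0.2, 0.0135, 1], [0, 0.02, -0.2, 0.0135, 1], [0, 0.02, -0.2, 0.0135, 1], [0, 0.02, -0.2, 0.0135, 1], [0, 0.02, -0.2, 0.0135, 1], [0, 0.02, -0.2, 0.0135, 1], [0, 0.02, -0.2, 0.0135, 1], [0, 0.02, -0.2, 0.0135, 1], [0, 0.02, -0.2, 0.0135, 1]])

```text
clock: 20.05
tcp_pos: [0.5918, -0.0011, 0.0661]
orientation: [0.706, 0.041, 0.706, -0.041]
wrist_force: [-4.0, 0.6, 2.1]
finger_gap: -0.0002
```

```bash
python3 st.py
```

```text
20.05 [ 0.591841   -0.0011271   0.06609861] -0.11519837412991571 F tool [-2.14  0.09 -4.02] [0.21 0.9  0.02]
0 [0.57326399 0.00424264 0.066     ] [ 0.01  0.32 -1.91]
0.36 [ 0.62670942 -0.00357082  0.066     ] [0.01 0.16 3.49]
```

Remaining about 1.9 cm to rest; continue, slower at the end.

Call:
servo_tool(moves=[[0, 0.02, -0.2, 0.0135, 1], [0, 0.02, -0.2, 0.0135, 1], [0, 0.02, -0.2, 0.0135, 1], [0, 0.02, -0.2, 0.0135, 1], [0, 0.02, -0.15, 0.01, 1], [0, 0.02, -0.15, 0.01, 1], [0, 0.02, -0.15, 0.01, 1], [0, 0.01, -0.1, 0.007, 1], [0, 0.01, -0.1, 0.007, 1], [0, 0.01, -0.1, 0.007, 1]])

```text
clock: 21.3
tcp_pos: [0.5772, 0.0033, 0.0662]
orientation: [0.703, 0.078, 0.703, -0.078]
wrist_force: [-4.1, -1.5, -1.8]
finger_gap: -0.0001
```

```bash
python3 st.py
```

```text
21.3 [0.5772375  0.00328349 0.06624421] -0.22073900713409256 F tool [ 1.77 -2.36 -3.65] [-0.29  0.73  0.03]
0 [0.57326399 0.00424264 0.066     ] [ 0.02  0.01 -0.41]
0.36 [ 0.62670942 -0.00357082  0.066     ] [0.02 0.41 4.98]
```

Call:
servo_tool(moves=[[0, 0, -0.1, 0, 1], [0, 0, -0.1, 0, 1], [0, 0, -0.1, 0, 1], [0, 0, -0.1, 0, 1], [0, 0, -0.1, 0, 1], [0, 0, -0.1, 0, 1], [0, 0, -0.1, 0, 1], [0, 0, -0.1, 0, 1], [0, 0, -0.1, 0, 1], [0, 0, -0.1, 0, 1]])

```text
clock: 22.55
tcp_pos: [0.5674, 0.0054, 0.0663]
orientation: [0.703, 0.078, 0.703, -0.078]
wrist_force: [0.0, -0.3, 0.3]
finger_gap: 0.0003
```

```bash
python3 st.py f
```

```text
22.55 [0.56743801 0.00543239 0.06625982] -0.22028870864367397 F tool [-0.28 -0.33  0.12] [-0.02 -0.03 -0.06]
0 [0.57326399 0.00424264 0.066     ] [0.03 0.01 0.59]
0.36 [ 0.62670942 -0.00357082  0.066     ] [0.03 0.42 5.98]
```

View pics/scf.png

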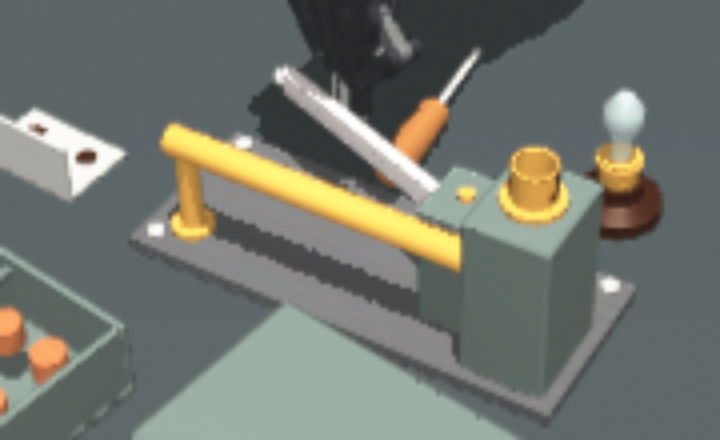

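Lever end is back at crop pixel (285,75), as at the start, and the force is zero. Moving clear: back 3.5 cm, then up.

Call:
servo_tool(moves=[[0, 0, -0.5, 0, 1], [0, 0, -1, 0, 1], [0, 0, -1, 0, 1], [0, 0, -0.8, 0, 1], [-1, 0, 0, 0, 1], [-2, 0, 0, 0, 1], [-3, 0, 0, 0, 1], [-3, 0, 0, 0, 1], [-2, 0, 0, 0, 1], [-1, 0, 0, 0, 1]])

```text
clock: 23.85
tcp_pos: [0.5363, 0.0125, 0.1883]
orientation: [0.704, 0.078, 0.702, -0.078]
wrist_force: [0.3, -0.0, 0.6]
finger_gap: -0.0
```

Call:
servo_tool(moves=[[0, 0, 0, 0, 1], [0, 0, 0, 0, 1], [0, 0, 0, 0, 1], [0, 0, 0, 0, 1], [0, 0, 0, 0, 1], [0, 0, 0, 0, 1], [0, 0, 0, 0, 1], [0, 0, 0, 0, 1], [0, 0, 0, 0, 1], [0, 0, 0, 0, 1]])

```text
clock: 25.1
tcp_pos: [0.5353, 0.0126, 0.1863]
orientation: [0.703, 0.078, 0.703, -0.078]
wrist_force: [-0.0, 0.3, 0.4]
finger_gap: 0.0002
```

```bash
python3 st.py g; python3 - <<'E'
from h import *
p=optics.read_camera("side");cv2.imwrite("pics/sideg.png",p["pixels"])
E
```

```text
25.1 [0.53529915 0.01263554 0.18630137] -0.22025458227106423 F tool [-0.44  0.3  -0.09] [-0.02 -0.01  0.05]
0 [0.57326399 0.00424264 0.066     ] [1.203e+01 1.000e-02 3.890e+00]
0.36 [ 0.62670942 -0.00357082  0.066     ] [12.03  0.42  9.27]
```

View pics/scg.png

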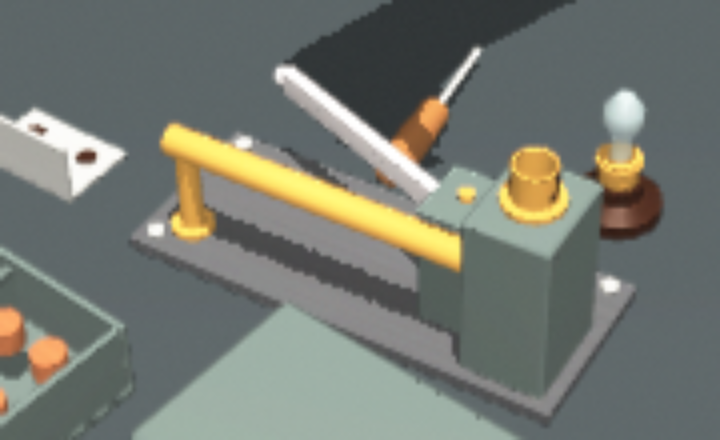

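View pics/sideg.png

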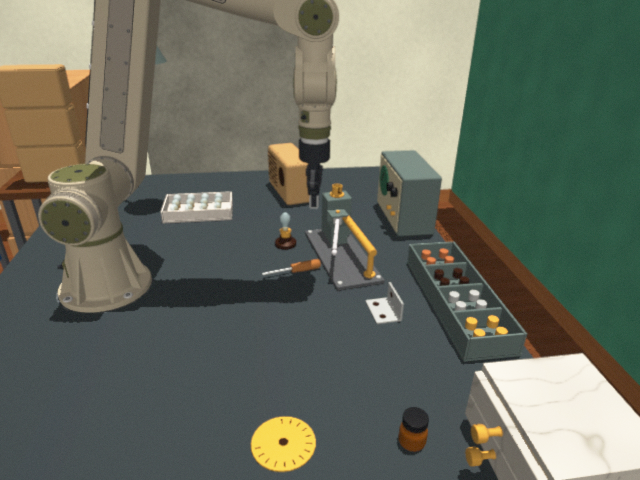

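The lever is at rest with its end at crop pixel (287,75). All other things are where they were, and the arm is clear.

```bash
python3 -c "
from h import *
print(order.hand_in())"
```

```text
the job is handed in; nothing more can be done
None
```

I pressed the lever to its stop, held it there, let it back out under control, moved clear and handed the job in at about 25 s.

- **Press:** I used the side of the shut fingers and followed the lever's arc. At the stop the force rose from about 8.4 N to 11 N while the tool stopped advancing. I held it there for at least 1.25 s.
- **Return:** The lever came back out at about 16 mm/s or slower. The fingers stayed on it all the way to its rest position.
- **Last checks:** The wrist force was about zero, within sensor noise. The lever end was back at its starting pixel in the scene view. By eye in the pictures, the bar was not touched and everything else on the bench looked unmoved. No check failed.
- **Disagreements:** The camera estimates of the jig and lever differed by about 2–4 mm, up to 11 mm for one press-point estimate. I therefore found both the first contact and the stop from the force reading.

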